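Try the incubator lid, free its catch if it holds, and hold the lid up

TASK

I need both hands in the small white incubator. Slide the steel beaker along the bench from in front of the lid's handle onto the empty marked ring, without lifting or tipping it; then, before touching the thumb slide, tug the lid up by its handle to learn whether the hidden catch holds it, and if it is caught draw the thumb slide back, away from the lid. Raise the lid to at least 45 degrees and finish while still holding it up there, leaving the other things on the bench where they are.

Things in the scene. Friction and masses are not known exactly. Their poses are not given: they have to be found in the camera images.
- incubator: low white benchtop incubator, fixed, 190 (x) x 280 (y) x 106 mm high; origin under the middle of its base; its own x points from its front to its back, its own y to the left seen from the front, z up. Its left part is the chamber under a hinged lid, its right part (own y from -140 to -45 mm) a control column with the thumb slide on its flat top at height 106 mm. The lid's top lies level with the column's top
- lid_hinge (a point): middle of the lid's hinge axis, fixed on the incubator at own (80, 48, 95) mm; the axis runs along the incubator's own y, at the back
- lid (a joint): opening angle of the lid in rad: 0 closed, grows as the front edge rises, stop at 1.35. The lid (0.35 kg) turns freely and falls shut when let go. If the hidden catch holds it, it can be raised only about 0.03 rad and then stops hard; otherwise it just rises
- handle (a point): middle of the lid's handle: a round steel bar 10 mm thick along the incubator's own y, straight for 74 mm, carried by two arms 35 mm in front of the lid's front edge, in the plane of the lid, 30 mm clear between bar and edge; 210 mm from the hinge axis, 99 mm above the bench when the lid is shut, nothing under it; the bar turns with the lid and may turn between the fingers
- thumb_slide (a joint): travel of the black thumb slide in m: 0 home (always so at the start), up to 0.020 drawn back. It moves along the incubator's own -y (to the right, away from the lid), needs about 2 N (3 N while it draws the tongue), and stays where it is left. From 0.010 on it has freed the catch; the tongue it draws inside also stays back. Whether the tongue holds the lid at the start cannot be seen
- slide_grip (a point): middle of the thumb slide's upright grip: 30 (own x) x 12 (own y) x 22 mm high, on top of the column; this point is 14 mm above the column's top plate and 10 mm below the top of the grip; moves with the slide
- beaker: open steel beaker, 58 mm across (62 mm over the rim), 75 mm high, about 0.22 kg, loose; origin at the centre of its underside, z up
- ring_by_lid: black ring 76 mm across drawn on the bench in front of the lid's handle, where the beaker stands at the start; origin at its centre, flat
- ring_free: the same ring, empty, farther left (+y) on the bench; origin at its centre, flat
- dish_lone: bystander: pink petri dish, 94 mm across, 19 mm high; origin under its centre
- dropper_black: bystander: dropper bottle with black teat, 32 mm across, 90 mm high; origin under its centre
- dropper_red: bystander: dropper bottle with red teat, 32 mm across, 90 mm high; origin under its centre
- match_box: bystander: matchbox 36x51x15 mm; origin under its centre
- pen: bystander: marker pen 102 mm long along its own y, 12 mm thick; origin under its middle
- tweezers: bystander: forceps 134 mm long along its own y, 9 mm high; origin under its middle
Things that resemble listed ones, but are neither listed nor needed, are in the scene too. Leave any blue look-alike of the beaker alone.

How it is judged:
By the outcome, as a careful person would: the job done as asked, in the order asked, and still so for the second after the job is handed in, while the arm keeps its last pose, push and grip.
It also fails if it takes over 66 s, if anything falls off the work surface, if the arm or the gripper's body presses on something with over 40 N, if the wrist force passes 120 N, or if a joint passes its speed limit or range.

ROBOT

A 6-joint arm with a two-finger parallel gripper is mounted at the origin on a cart in front of the work surface, level with it; the furniture and walls round the work are solid. World frame = base frame: x ahead of the robot, y to its left, z up, the work surface at z = 0. Lengths are in m, angles in degrees, forces in N, time in s.
With the tool pointing down it reaches from about 0.325 to 0.85 m from the base axis. Payload 15.5 kg.
Tool frame: the origin (TCP) lies at the very end of the fingers, on their centre line; the grasp point (between the pads) lies arm.grip_depth behind it (arm.grip_depth is the distance from the TCP to the grasp point, in m); z points along the fingers, y is the direction in which the jaws open and shut (so a half turn about z gives the same grasp; the last joint's range is limited). The gripper opens to 91 mm and grips with 3 to 60 N. Pads are 32 mm wide; open, the fingers measure 118 mm over their backs; the gripper's body (76 mm by 178 mm) begins 60 mm behind the grasp point.
Start: joints at [60.533, 28.281, 77.091, -0, 74.628, -5.472], TCP at [0.254, 0.571, 0.214] pointing down, gripper open.
Joint ranges: [-166.48, 166.48], [-47.26, 123.95], [12.59, 153.08], [-70.14, 250.14], [6.76, 159.57], [-176.63, 176.63]. Speed limits (degrees/s): [108.29, 108.29, 147.25, 172.46, 172.46, 172.46].

INTERFACE

Orientations are given as a 3x3 rotation matrix whose columns are the frame's x, y, z axes.
In Python, from rig import arm gives the robot as it stands. Calls block until the motion is done:
- arm.move_to(position, orientation): joint-space move of the TCP to a pose.
- arm.move_l(position, orientation=None, feed=0.15): straight line of the TCP; orientation=None keeps the orientation; feed is the mean speed in m/s.
- arm.move_joints(angles): joint-space move.
- arm.grip(opening): finger opening in m; the grip force is fixed at half the most; returns when the fingers have stopped.
- arm.sleep(seconds).
- arm.solve_ik(position, orientation): joint angles nearest the present ones, or None.
- arm.snapshot(name): name is "scene" or "top" or "wrist"; returns the picture (420x560x3 uint8, red, green, blue); there is no depth.
- arm.get_calibration(name): a dict with "intrinsics" (3x3 intrinsics, pixels), "cam_to_world" (4x4, takes a point from camera to world coordinates). Camera axes: x right, y down, z forward; pixel columns grow to the right and rows downward; lengths in m; the calibration is good to about 2 mm. The wrist camera is an equidistant fisheye: a pixel r from the principal point sees the ray r / f radians off the axis. A picture is of the moment at which its call begins: read the wrist's pose just before it. get_calibration takes no time and is no camera call; for the wrist camera it gives the pose at the moment of the call.
A pose or a line that the arm cannot do raises arm.Unreachable and nothing moves.
- arm.sign_off(): hands the job in, once; it reports no verdict.
Readings, each from a call of its own:
- arm.current_t(): time.
- arm.current_joint_positions(): joint angles.
- arm.current_dq(): joint speeds.
- arm.current_tau(): joint torques, N m.
- arm.current_ee_pos(): TCP position.
- arm.current_tool_rot(): TCP orientation.
- arm.current_force(): force on the tool from outside, world axes, zero at the start.
- arm.current_torque(): the same for the moment, N m.
- arm.current_width(): finger opening in m.
Only numpy, scipy, OpenCV 4.12 (cv2) and the standard library are available. Lean on these libraries where they do the work, as an engineer would, in place of code of your own. Each camera call takes 0.05 s, during which the arm holds its last target. There are 200 camera calls.

## Working session

There is one attempt and no reset: what is moved stays moved. The work goes in short steps, each a Python script; the robot and the scene stay as the last script left them, time stands still between calls to the robot, and variables do not carry over. Pictures are saved under pics/ and viewed, about 8 in all and at most 12, crops included, and the job is handed in when it is done.

```bash
mkdir -p pics; ls
python3 - <<'E'
from rig import arm
import cv2,numpy as np
np.set_printoptions(precision=4,suppress=True)
for n in ("scene","top"):
    cv2.imwrite(f"pics/{n}0.png",cv2.cvtColor(arm.snapshot(n),cv2.COLOR_RGB2BGR))
    c=arm.get_calibration(n);print(n,c["intrinsics"],c["cam_to_world"])
print(arm.grip_depth,arm.current_t(),arm.current_tool_rot(),arm.current_width())
E
```

```text
pics
scene [[412.768    0.     274.9453]
 [  0.     412.768  207.5639]
 [  0.       0.       1.    ]] [[ 0.8255 -0.4356  0.359   0.1989]
 [-0.5644 -0.6252  0.5392 -0.5158]
 [-0.0104 -0.6477 -0.7619  0.8303]
 [ 0.      0.      0.      1.    ]]
top [[442.6378   0.     292.5172]
 [  0.     442.6378 208.6926]
 [  0.       0.       1.    ]] [[ 0.0109 -0.9805  0.1963  0.2898]
 [-0.9999 -0.0104  0.004  -0.0074]
 [-0.0019 -0.1963 -0.9805  1.3976]
 [ 0.      0.      0.      1.    ]]
0.0188 0.1 [[-0.9136  0.4067 -0.0006]
 [ 0.4067  0.9136 -0.0009]
 [ 0.0001 -0.0011 -1.    ]] 0.09111355384560071
```

View pics/scene0.png

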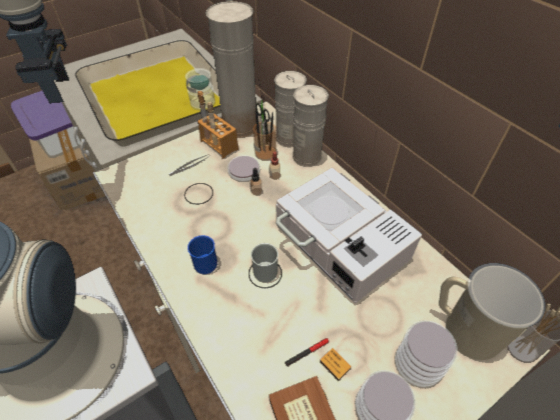

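View pics/top0.png

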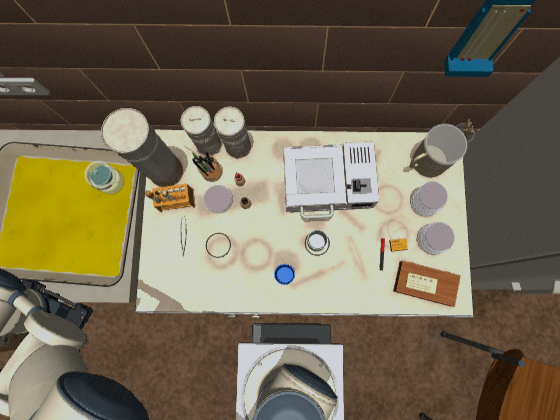

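The scene view shows the steel beaker (265,262) in its ring in front of the lid handle, the blue look-alike at (203,255), the free ring at (199,193), and the slide on the column at (355,245). The top view shows the beaker at (317,241), free ring (218,245), handle (317,212) and slide (358,186). Next I cast rays for rough positions and take a wrist close-up.

```bash
cat > h.py <<'E'
from rig import arm
import cv2,numpy as np
np.set_printoptions(precision=4,suppress=True)
def ray(n,p,c=None):
    c=c or arm.get_calibration(n);K=c["intrinsics"];T=np.array(c["cam_to_world"])
    x=(p[0]-K[0][2])/K[0][0];y=(p[1]-K[1][2])/K[1][1]
    if n=="wrist":
        r=np.hypot(x,y);s=np.sin(r)/r if r>1e-9 else 1;d=np.array([x*s,y*s,np.cos(r)])
    else: d=np.array([x,y,1.])
    return T[:3,3],T[:3,:3]@d
def cast(n,p,z,c=None):
    o,d=ray(n,p,c);return (o+d*(z-o[2])/d[2])[:2]
def rot(a,tilt=0):
    """tool down; jaws (y) along world direction a deg"""
    a=np.radians(a);y=np.array([np.cos(a),np.sin(a),0]);z=np.array([0,0,-1.]);x=np.cross(y,z)
    return np.column_stack([x,y,z])
def snap(n,f):
    c=arm.get_calibration(n);im=cv2.cvtColor(arm.snapshot(n),cv2.COLOR_RGB2BGR);cv2.imwrite("pics/"+f,im);return im,c
E
python3 - <<'E'
from h import *
for l,n,p,z in [("beaker rim","top",(317,237),.075),("ringfree","top",(218,245),0),("ringlid","top",(317,243),0),("blue","top",(285,274),.075),("handle","top",(317,212),.099),("slide","top",(358,186),.12),
 ("FL","top",(286,209),.106),("FR","top",(378,205),.106),("BL","top",(285,147),.106),("BR","top",(375,143),.106),
 ("beaker rim","scene",(265,253),.075),("ringfree","scene",(199,193),0),("ringlid","scene",(265,271),0),("slide","scene",(355,243),.12),("handle","scene",(291,243),.099)]:
    print(l,n,cast(n,p,z))
for a in(90,-90):
  q=arm.solve_ik([.47,-.06,.33],rot(a));print(a,q)
q=arm.solve_ik([.45,-.06,.33],rot(90))
arm.move_to([.45,-.06,.33],rot(90))
im,c=snap("wrist","w1.png");print(c,arm.current_t(),arm.current_joint_positions())
E
```

```text
beaker rim top [ 0.4685 -0.0765]
ringfree top [0.4497 0.2332]
ringlid top [ 0.4595 -0.0805]
blue top [0.3572 0.0182]
handle top [ 0.5405 -0.0753]
slide top [ 0.6164 -0.1961]
FL top [0.5472 0.0173]
FR top [ 0.5623 -0.2566]
BL top [0.7407 0.0231]
BR top [ 0.7564 -0.2527]
beaker rim scene [ 0.4629 -0.077 ]
ringfree scene [0.4495 0.2333]
ringlid scene [ 0.4613 -0.0755]
slide scene [ 0.6164 -0.1899]
handle scene [ 0.5151 -0.1014]
90 [ -14.5013    9.8442   86.857    -0.       83.2988 -104.5013]
-90 [-14.5013   9.8442  86.857   -0.      83.2988  75.4987]
{'intrinsics': array([[325.1923,   0.    , 278.3579],
       [  0.    , 325.1923, 210.4235],
       [  0.    ,   0.    ,   1.    ]]), 'cam_to_world': array([[-0.0015,  0.9671,  0.2546,  0.3785],
       [ 1.    ,  0.0017, -0.0005, -0.0596],
       [-0.0009,  0.2546, -0.9671,  0.5008],
       [ 0.    ,  0.    ,  0.    ,  1.    ]])} 2.5333 [ -15.0782    8.0446   89.1296    0.0058   82.8368 -105.1177]
```

View pics/w1.png

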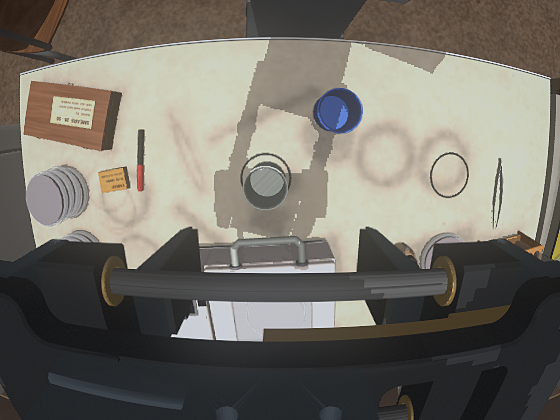

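The wrist view shows the beaker rim centred near (268,185), free ring (449,175), and handle bar from about (233,243) to (306,240). Refining these in the image.

Run:
```python
from h import *
im=cv2.imread("pics/w1.png")
T=[[-0.0015,.9671,.2546,.3785],[1,.0017,-.0005,-.0596],[-.0009,.2546,-.9671,.5008],[0,0,0,1]]
c=dict(intrinsics=[[325.1923,0,278.3579],[0,325.1923,210.4235],[0,0,1]],cam_to_world=T)
g=cv2.cvtColor(im,cv2.COLOR_BGR2GRAY)
# free ring: dark pixels
m=np.zeros_like(g);m[145:205,425:475]=(g[145:205,425:475]<90)
pts=np.array([cast("wrist",(u,v),0,c) for v,u in np.argwhere(m)],np.float32)
print("free",cv2.minEnclosingCircle(pts),len(pts))
m=np.zeros_like(g);m[150:180,238:295]=(g[150:180,238:295]<70)
pts=np.array([cast("wrist",(u,v),0,c) for v,u in np.argwhere(m)],np.float32)
print("lidring",cv2.minEnclosingCircle(pts),len(pts))
for p in[(268,185),(244,185),(290,185)]:print("rim",cast("wrist",p,.075,c))
for p in[(233,243),(306,240),(270,241)]:print("bar",cast("wrist",p,.104,c))
z=im[140:330,180:400];a=cv2.resize(z,None,fx=3,fy=3,interpolation=cv2.INTER_CUBIC)
s=cv2.imread("pics/top0.png")[130:260,270:390];b=cv2.resize(s,None,fx=4,fy=4,interpolation=cv2.INTER_CUBIC)
cv2.imwrite("pics/c1.png",a);cv2.imwrite("pics/c2.png",b)
```

```text
free ((0.4465506374835968, 0.23286207020282745), 0.03970292955636978) 160
lidring ((0.4556944966316223, -0.08012160658836365), 0.03856130316853523) 58
rim [ 0.4557 -0.0736]
rim [ 0.4556 -0.1057]
rim [ 0.4556 -0.0444]
bar [ 0.5272 -0.1191]
bar [ 0.5226 -0.0238]
bar [ 0.524  -0.0706]
```

View pics/c1.png

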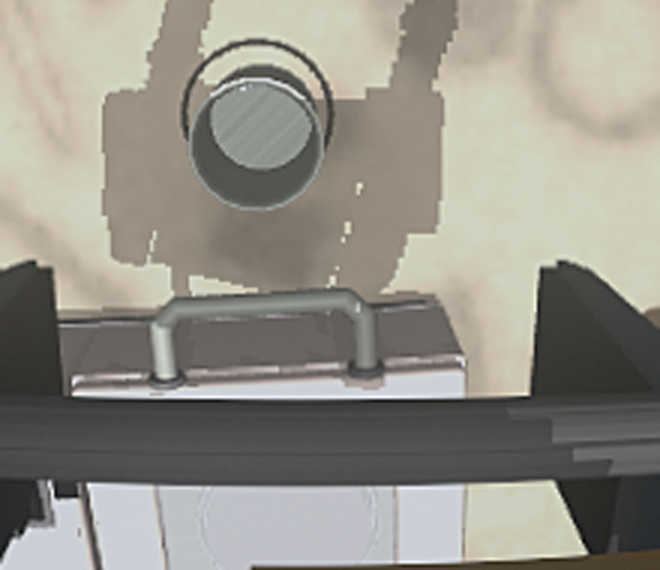

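View pics/c2.png

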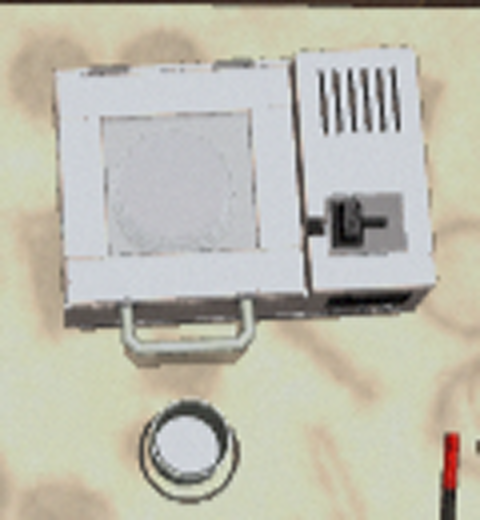

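Bar centre is near (0.524, -0.073), beaker near (0.460, -0.0765), free ring near (0.4475, 0.233), and the path is clear of the blue beaker. Sliding the beaker now.

Run:
```python
from h import *
R=rot(90);b=np.array([.460,-.0765]);t=np.array([.4475,.233]);z=.013
arm.move_to([*b,.13],R);arm.move_l([*b,z],feed=.12)
print(arm.current_force());arm.grip(.05);print("w",arm.current_width(),arm.current_force(),arm.current_ee_pos())
zz=arm.current_ee_pos()[2]
arm.move_l([*t,z],feed=.1)
print(arm.current_ee_pos(),arm.current_force())
arm.grip(.088);arm.move_l([*t,.15],feed=.15);arm.move_l([t[0],t[1]-.02,.30],feed=.25)
im,c=snap("wrist","w2.png")
np.save("c_w2.npy",np.array(c["cam_to_world"]));cv2.imwrite("pics/c3.png",cv2.resize(im[100:310,180:400],None,fx=2.5,fy=2.5))
im,c=snap("top","top2.png")
# incubator frame from the first top view
P={k:cast("top",p,.106) for k,p in dict(FL=(286.5,206.2),FR=(379,201.2),BL=(284,147.5),BR=(373.5,141.7)).items()}
print(P,arm.current_t())
for a,b in(("FR","FL"),("BR","BL")):
    d=P[b]-P[a];print(np.degrees(np.arctan2(d[1],d[0]))-90,np.linalg.norm(d))
ct=np.array([[-0.0015,.9671,.2546,.3785],[1,.0017,-.0005,-.0596],[-.0009,.2546,-.9671,.5008],[0,0,0,1]])
c=dict(intrinsics=[[325.1923,0,278.3579],[0,325.1923,210.4235],[0,0,1]],cam_to_world=ct)
f=lambda u,v,z:cast("wrist",(180+u/3,140+v/3),z,c)
print("bar",f(170,303,.099),f(350,296,.099),f(264,300,.099),"lid edge",f(72,383,.106),f(466,360,.106))
for p in((348,203),(348,222)):print("slide",cast("top",(270+p[0]/4,130+p[1]/4),.128))
```

```text
[-0.6419 -0.1145 -0.2406]
w 0.05750991884458194 [-0.4231 -0.2275  4.2295] [ 0.4601 -0.0765  0.0131]
[0.4472 0.233  0.0131] [-0.3879 -4.0607  8.1734]
{'FL': array([0.5557, 0.0159]), 'FR': array([ 0.5739, -0.2599]), 'BL': array([0.7391, 0.0261]), 'BR': array([ 0.7606, -0.2482])} 10.9
3.76350615493304 0.2764788093799139
4.478032511766472 0.2751242084510009
bar [ 0.5262 -0.1148] [ 0.5226 -0.0357] [ 0.5245 -0.0733] lid edge [ 0.5629 -0.1605] [0.5506 0.0162]
slide [ 0.6304 -0.1922]
slide [ 0.6159 -0.192 ]
```

View pics/c3.png

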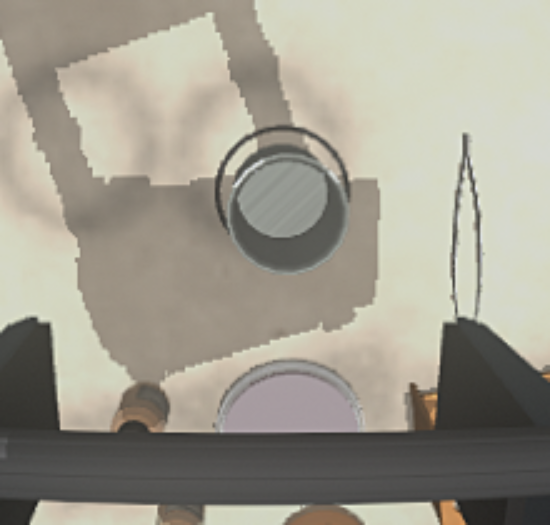

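The beaker stands upright inside the ring: rim centre is about crop (288,212), ring centre about (282,190). Checking that offset, then tugging the handle.

Run:
```python
from h import *
c=dict(intrinsics=arm.get_calibration("wrist")["intrinsics"],cam_to_world=np.load("c_w2.npy"))
f=lambda u,v,z:cast("wrist",(180+u/2.5,100+v/2.5),z,c)
print("rim",f(288,212,.075),"ring L,R,top",f(217,190,0),f(348.5,190,0),f(282,127,0))
yaw=4.0
R=rot(yaw);h=np.array([.5245,-.0745])
q=arm.solve_ik([*h,.2],R);print(q, arm.solve_ik([*h,.2],rot(yaw+180)))
arm.move_l([.42,.1,.30],feed=.3)
arm.move_to([*h,.2],R);arm.grip(.034)
gd=arm.grip_depth
arm.move_l([*h,.099-gd],feed=.1);print(arm.current_force())
im,c=snap("scene","s3.png");cv2.imwrite("pics/c4.png",cv2.resize(im[150:310,200:440],None,fx=3,fy=3))
print(arm.current_t(),arm.current_ee_pos())
```

```text
rim [0.446  0.2331] ring L,R,top [0.4464 0.1954] [0.4461 0.2723] [0.4095 0.233 ]
[-14.5438  21.5239  91.5498  -0.      66.9263 -18.5438] [-14.5438  21.5239  91.5498  -0.      66.9263 161.4562]
[ 0.0466 -0.5086  0.2061]
14.8833 [ 0.5248 -0.0746  0.0807]
```

View pics/c4.png

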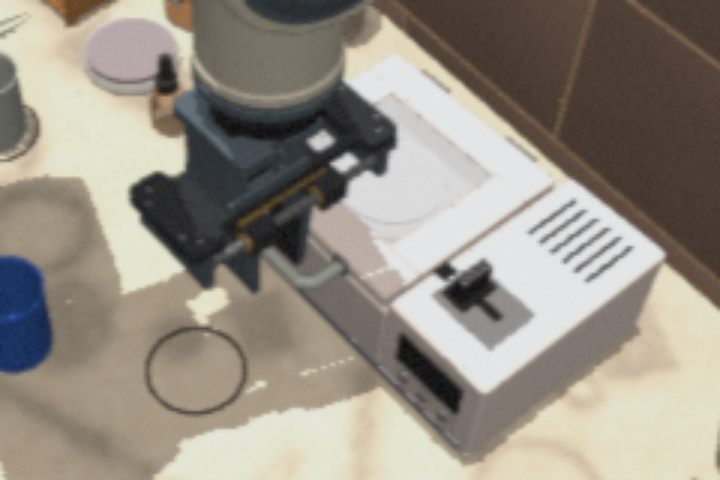

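The beaker is centred on the ring to about 1 mm. The fingers straddle the bar with no contact force, so I'll grip and tug in small steps.

Run:
```python
from h import *
arm.grip(.004);print("w",arm.current_width(),arm.current_force())
p=np.array(arm.current_ee_pos());f0=np.array(arm.current_force())
for k in range(1,9):
    arm.move_l(p+[0,0,.002*k],feed=.03)
    f=np.array(arm.current_force())-f0;print(k*2,f,arm.current_ee_pos()[2]-p[2])
    if abs(f[2])>14: break
print(arm.current_t(),arm.current_width())
```

```text
w 0.009071874112556383 [ 5.5125  1.98   -1.5644]
2 [-4.1877 -1.126  -0.7452] 0.0020701483098816698
4 [-3.5152 -1.002  -0.1052] 0.004127145395705675
6 [-1.9177 -0.1132 -2.4372] 0.006037477384764928
8 [  1.8316  -0.3526 -15.5727] 0.0074690275166240105
16.3833 0.009398529381079969
```

It is caught: the lid rose about 7 mm at the bar, then stopped hard at over 15 N. Lowering it, releasing, and pushing the thumb slide back with closed fingers.

Run:
```python
from h import *
p=np.array(arm.current_ee_pos());arm.move_l([.5248,-.0746,.0805],feed=.05)
arm.grip(.034);arm.move_l([.5248,-.0746,.17],feed=.2)
yaw=np.radians(4);d=np.array([np.sin(yaw),-np.cos(yaw),0]);g=np.array([.621,-.195,.116])
s=g-.048*d
arm.move_l([s[0],s[1],.17],feed=.2);arm.grip(0);arm.move_l(s,feed=.12)
f0=np.array(arm.current_force());print(arm.current_width(),f0)
touch=None
for k in range(1,32):
    arm.move_l(s+d*.002*k,feed=.05)
    f=(np.array(arm.current_force())-f0);fd=-f@d
    if k%2==0 or fd>1: print(k*2,round(fd,2),f)
    if touch is None and fd>1.0: touch=k
    if fd>9 or (touch and k-touch>=11): break
print(touch,arm.current_ee_pos(),arm.current_t())
e=np.array(arm.current_ee_pos());arm.move_l(e-d*.006,feed=.1);arm.move_l([*(e-d*.006)[:2],.19],feed=.2)
arm.move_l([.5248,-.0746,.19],feed=.25)
im,c=snap("scene","s4.png");cv2.imwrite("pics/c5.png",cv2.resize(im[150:310,200:440],None,fx=3,fy=3))
```

```text
2.1708174874057783e-05 [-0.1201 -0.3379 -0.1772]
4 0.09 [-0.4993  0.0532  0.2443]
6 1.04 [-0.7789  0.9929  0.2708]
8 -0.07 [ 0.3199 -0.0482  0.1495]
10 1.22 [ 0.7816  1.2788 -0.2019]
12 0.75 [-0.1243  0.7419 -0.27  ]
16 -0.11 [ 0.2157 -0.0967 -0.1448]
20 0.23 [0.0081 0.2272 0.2473]
24 0.52 [0.5308 0.5589 0.4659]
28 1.48 [-0.0824  1.4749  0.3068]
3 [ 0.6196 -0.1751  0.116 ] 23.35
```

View pics/c5.png

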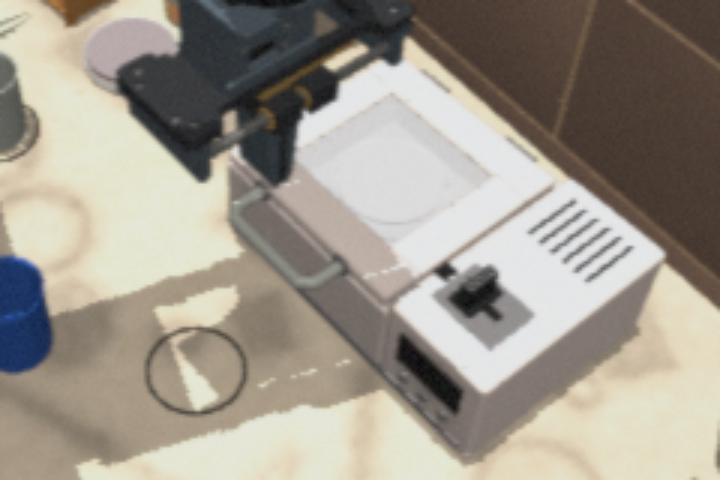

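Force noise triggered a false touch, so the slide has only moved a few millimetres (grip at crop (480,285), against (470,282) before). Repeating the push up to the end stop.

Run:
```python
from h import *
yaw=np.radians(4);d=np.array([np.sin(yaw),-np.cos(yaw),0])
e=np.array([.6196,-.1751,.116]);s=e-.008*d
arm.move_l([s[0],s[1],.17],feed=.25);arm.move_l(s,feed=.12)
f0=np.array(arm.current_force())
for k in range(2,20):
    arm.move_l(s+d*.002*k,feed=.05)
    f=(np.array(arm.current_force())-f0);fd=-f@d
    print(k*2,round(fd,2),end="; ")
    if fd>8: break
e=np.array(arm.current_ee_pos());print(e,arm.current_t())
arm.move_l(e-d*.006,feed=.1);arm.move_l([*(e-d*.006)[:2],.19],feed=.2)
arm.move_l([.5248,-.0746,.19],feed=.25)
im,c=snap("scene","s5.png");cv2.imwrite("pics/c6.png",cv2.resize(im[150:310,200:440],None,fx=3,fy=3))
print(arm.current_t())
```

```text
4 -0.43; 6 -1.09; 8 -0.93; 10 1.15; 12 0.63; 14 0.44; 16 0.76; 18 1.88; 20 0.44; 22 2.97; 24 14.75; [ 0.6205 -0.1893  0.116 ] 28.8833
30.425
```

View pics/c6.png

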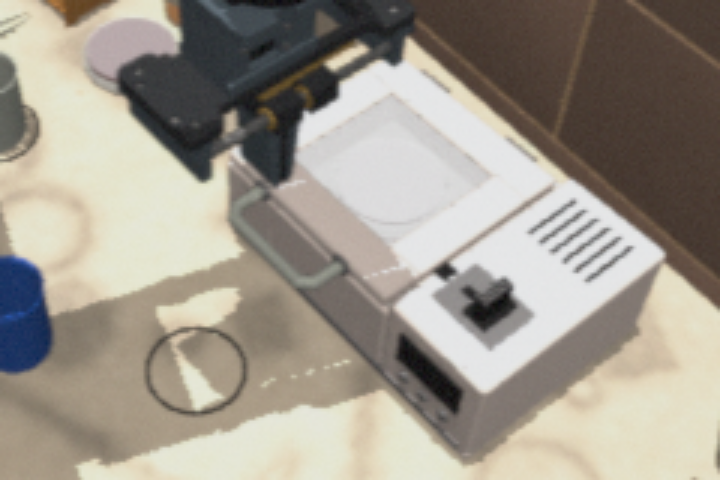

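The slide has reached its end stop (14.7 N; the grip is now at crop (492,295)). Now I'll grip the bar again and raise the lid along its arc.

Run:
```python
from h import *
gd=arm.grip_depth;yaw=np.radians(4);u=np.array([np.cos(yaw),np.sin(yaw),0]);r=.21;phi=np.arcsin(.004/r)
bar=np.array([.5248,-.0746,.099]);H=bar+u*r*np.cos(phi)-[0,0,.004]
P=lambda t:H-u*r*np.cos(t+phi)+np.array([0,0,r*np.sin(t+phi)])-[0,0,gd]
R=rot(4)
print(P(np.radians(56)),arm.solve_ik(P(np.radians(56)),R))
arm.grip(.034);arm.move_l(P(0),feed=.12);arm.grip(.004);print(arm.current_width());f0=np.array(arm.current_force())
for t in range(3,58,3):
    arm.move_l(P(np.radians(t)),feed=.06)
    f=np.array(arm.current_force())-f0;print(t,f,round(arm.current_width(),4))
    if np.linalg.norm(f)>25 or arm.current_width()<.006: print("STOP");break
print(arm.current_t(),arm.current_ee_pos())
im,c=snap("scene","s6.png");cv2.imwrite("pics/c7.png",cv2.resize(im[60:360,120:520],None,fx=1.9,fy=1.9))
im,c=snap("top","top6.png")
```

```text
[ 0.6204 -0.0679  0.2525] [-11.7263  26.3543  74.1827  -0.      79.463  -15.7263]
0.009065637666768074
3 [ 1.7235  0.8284 -4.0722] 0.0089
6 [ 1.8213  1.7123 -4.1764] 0.0092
9 [ 2.7115  0.6938 -4.0736] 0.0092
12 [ 3.9619  1.5056 -5.5007] 0.0091
15 [ 4.1483  0.5394 -5.4991] 0.0093
18 [ 4.4845 -0.4061 -6.7874] 0.0095
21 [ 5.5417 -0.5231 -6.9103] 0.0094
24 [ 4.9739 -1.2497 -7.4262] 0.0091
27 [ 5.6143 -2.1369 -8.1076] 0.0095
30 [ 5.1794 -2.2591 -9.765 ] 0.009
33 [ 3.699  -3.0655 -9.1111] 0.0089
36 [ 2.6661 -3.8815 -7.21  ] 0.0091
39 [ 1.7373 -4.072  -8.8586] 0.0092
42 [-0.1633 -5.9845 -7.5283] 0.0091
45 [-2.4003 -7.3453 -5.1653] 0.009
48 [-5.3418 -7.1609 -2.2361] 0.0088
51 [-7.3161 -6.8646  0.5994] 0.0091
54 [-10.4338  -7.7532   2.672 ] 0.0094
57 [-9.9964 -7.8016  4.0079] 0.0091
39.0 [ 0.6224 -0.0683  0.2541]
```

View pics/c7.png

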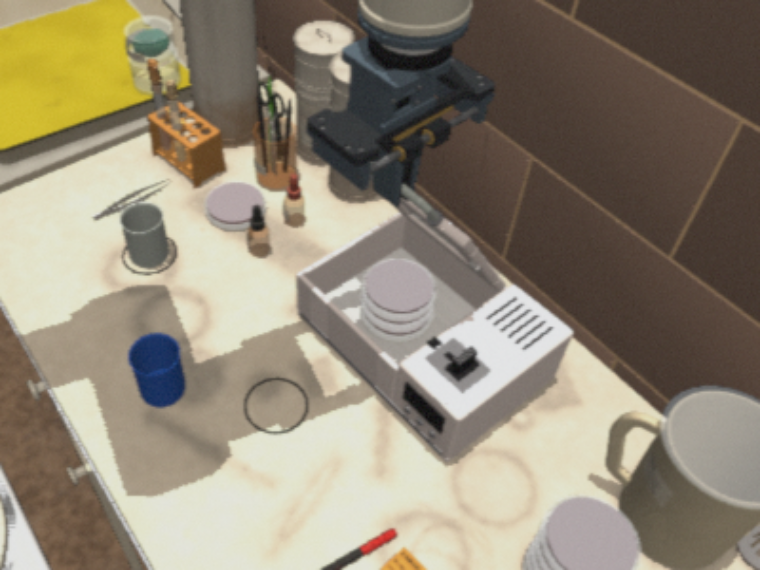

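The lid stands open with the bar between the fingers, and the beaker is upright on its ring. One last reading, then hand in.

Run:
```python
from h import *
arm.sleep(1);p=arm.current_ee_pos()
print(p,arm.current_width(),arm.current_force(),np.degrees(np.arcsin((p[2]+arm.grip_depth-.095)/.21))-1.1,arm.current_t())
arm.sign_off()
```

```text
[ 0.6222 -0.0683  0.254 ] 0.008905364196268382 [-4.188  -6.2164  3.9891] 56.744531913938346 40.1
the job is handed in; nothing more can be done
```

The job is done and handed in at 40.1 s, with the lid held open at about 57°, a figure worked out from the height of the gripped bar.

- **Beaker:** I slid it along the bench onto the free ring, gripped at constant height. The wrist view afterwards put it within about 1 mm of the ring's centre and upright.
- **Tug before the slide:** the lid rose about 7 mm at the bar, then stopped hard at over 15 N, so the catch was holding it.
- **Thumb slide:** the first push stopped short because force noise looked like contact, and the slide moved only a few millimetres. The second push took it to its end stop, at about 15 N.
- **Lid:** the last check, after a one-second hold, showed the bar still between the fingers (8.9 mm opening) with about 8 N on the tool.

The last scene picture shows the other things in that view, including the blue beaker, apparently where they were. I judged that by eye and did not measure it.

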